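# Hold down the stirrer's recessed reset button

## Task

The stirrer's safety cut-out has tripped and someone has parked a steel beaker over its reset hole. Lift the beaker by its rim or handle, keep it upright, and stand it with its base wholly on the white tile; then take the reset pin (long square handle) from the rack, reach its rod down through the hole and push the recessed button fully down. Finish while still gripping the pin and holding the button down, and leave the flask, the vials and the round-handled tool undisturbed.

Things in the scene. Friction and masses are not known exactly. Their poses are not given: they have to be found in the camera images.
- stirrer: Grey laboratory stirrer, a box 280 (x) x 180 (y) x 80 mm high, fixed to the bench. Origin: centre of its underside; z up. Its front (-x, with a black knob) faces roughly to the robot. A white stirring plate, 110 mm across, 6 mm high, is centred 70 mm towards +x of the centre and carries a small flask; the flat deck on the -x half has the reset hole.
- reset_hole (a point): Centre of the mouth of the reset hole, in the top face of the stirrer's deck (80 mm above the bench), 75 mm towards -x of the stirrer's centre, axes as the stirrer's. Plain upright round hole 17 mm across, too small for a finger; the white button's top (14.4 mm across) lies 22 mm below the mouth. At the start the beaker stands over it and hides it.
- reset_button (a joint): Travel of the recessed reset button in m: 0 = up, 0.006 = fully down (stop). A spring pushes back with 2 N at the top rising to 5 N fully down; it comes back up when let go.
- beaker: Stainless steel beaker with a handle, standing upright on the stirrer's deck. Origin: centre of its underside; z up. 90 mm high, outer radius 40 mm at the rim, wall 4 mm, open top; straight wall, so 72 mm clear inside. Its handle, a 10 mm round bar bent in a D, stands out at the beaker's +y side, in its y-z plane, reaching 76 mm from the axis and from 15 to 79 mm high. About 160 g, empty.
- tile: White square ceramic tile lying fixed on the bench, 140 x 140 x 6 mm, to the robot's left or right. Origin: centre of its underside; z up; sides along its x and y.
- rack: Grey plastic rack fixed to the bench on the other side, 60 (x) x 130 (y) x 70 mm high, origin at the centre of its underside, z up. Two upright holes 11 mm across, 66 mm deep, at y = +32 and -32 mm; one holds the reset pin, the other the round-handled tool (either way round).
- pin: Reset pin standing upright in the rack, about 60 g. White square handle 16 x 16 mm, 70 mm long, above a steel rod 8 mm across and 60 mm long. Origin: centre of the handle's lower end (the shoulder, which rests on the rack's top at 70 mm); z up along the handle, x and y square to its flats.
- pin_tip (a point): The lower end of the reset pin's rod, on its axis, 60 mm below the pin's origin.
- trimmer: Bystander: tool with a round white handle 26 mm across and 38 mm high on a short rod 20 mm long, standing in the rack's other hole. Origin: centre of the handle's lower end, on the rack's top. Leave it there.
- flask: Bystander: small conical glass flask standing on the stirring plate, 68 mm across the base, 74 mm high. Origin: centre of its underside.
- vial0: Bystander: glass vial 28 mm across, 55 mm high, standing on the bench. Origin: centre of its underside.
- vial1: Bystander: labelled glass vial 28 mm across, 55 mm high, standing on the bench. Origin: centre of its underside.
There are look-alikes about, which are no part of the job. What is meant by the tile is not green or red, and is the larger of those in its own colour.

How it is judged (in metres and radians):
On the way, in this order (a step that is already met when the one before it is completed fails the run):
1. the beaker stands upright on the tile, let go (x of beaker in the frame of tile between -0.034 and 0.034 m and y of beaker in the frame of tile between -0.034 and 0.034 m and z of beaker in the frame of tile between 0.003 and 0.01 m and angle between beaker's own z axis and vertical below 0.1 rad and linear speed of beaker below 0.03 m/s and contact force between the fingers and beaker below 0.1 N), for 0.2 s.
2. the reset pin is gripped and drawn clear out of the rack (z of pin_tip in the frame of rack above 0.072 m and contact force between the fingers and pin above 1 N), for 0.1 s.
3. the gripped pin, through the hole, presses the button down (value of joint reset_button above 0.0045 m and horizontal distance between pin_tip and reset_hole below 0.008 m and z of pin_tip in the frame of reset_hole below -0.024 m and contact force between the fingers and pin above 1 N), for 0.3 s.
At the end, for the whole second after the job is handed in: Beaker upright (0.1 rad), at rest and released on the tile, centre within 34 mm of the tile's along each side; the gripped pin's tip is in the hole (within 8 mm of its axis, 24 mm or more below the mouth) and keeps the button at least 4.5 of its 6 mm down for the last second (all of step 1 and all of step 3); the arm keeps its last pose, push and grip.
It fails at once if the beaker is tipped by more than about 35 degrees (angle between beaker's own z axis and vertical above 0.6 rad).
It fails at once if the flask is pushed away or knocked over (distance of flask from where it was at the start of the episode above 0.03 m or angle between flask's own z axis and vertical above 0.5 rad).
It fails at once if the plain vial is pushed away or knocked over (distance of vial0 from where it was at the start of the episode above 0.03 m or angle between vial0's own z axis and vertical above 0.5 rad).
It fails at once if the labelled vial is pushed away or knocked over (distance of vial1 from where it was at the start of the episode above 0.03 m or angle between vial1's own z axis and vertical above 0.5 rad).
It fails at once if the round-handled tool is pushed away or knocked over (distance of trimmer from where it was at the start of the episode above 0.03 m or angle between trimmer's own z axis and vertical above 0.5 rad).
It also fails if it takes over 64 s, if anything falls off the work surface, if the arm or the gripper's body presses on something with over 40 N, if the wrist force passes 120 N, or if a joint passes its speed limit or range.

## Robot

A 7-joint arm with a two-finger parallel gripper is mounted at the origin on the work surface. World frame = base frame: x ahead of the robot, y to its left, z up, the work surface at z = 0. Lengths are in mm, angles in rad, forces in N, time in s.
With the tool pointing down it reaches from about 400 to 925 mm from the base axis. Payload 4.1 kg.
Tool frame: the origin (TCP) lies midway between the tips of the shut fingers; the grasp point (between the pads) lies 19 mm behind it; z points along the fingers, y is the direction in which the jaws open and shut (so a half turn about z gives the same grasp; the last joint's range is limited). The gripper opens to 85 mm and grips with 20 to 120 N. Pads are 22 mm wide; open, the fingers measure 114 mm over their backs; the gripper's body (76 mm by 85 mm) begins 54 mm behind the grasp point. The pads swing forward as they close: fully open they stand 13 mm farther back than shut.
Start: joints at [-1.395, 0.398, 0.045, 1.537, -0.019, 1.207, -0.051], TCP at [176.358, 625.653, 231.347] pointing down, gripper open.
Joint ranges: [-2.82, 2.82], [-0.49, 2.23], [-1.37, 1.46], [0, 2.46], [-1.36, 4.5], [0.23, 2], [-2.94, 2.94]. Speed limits (rad/s): [2.57, 2.57, 3.14, 3.14, 3.14, 3.14, 3.14].

## Interface

Orientations are given as a unit quaternion [w, x, y, z].
In Python, from rig import ctrl gives the robot as it stands. The module is installed in compiled form; this text tells all that it offers.
- The arm moves only by the tool move_arm, never from a script. Its argument "moves" is text: rows parted by semicolons, each of 6 numbers parted by spaces: the shift along the tool's x, y, z normalised to -1 to 1, where 1 is 60 mm, then the turn, a rotation vector about the tool's x, y, z normalised to -1 to 1, where 1 is 6 degrees. In form: dx dy dz rx ry rz; .... A call has 1 to 12 rows; each row shifts and turns the commanded pose from where the row before left it, along the tool's axes as they then stand; what a row does not reach is not made up. A row lasts 1/8 s, in which the tool goes at most 62.5 mm and 10.7 degrees, less where a joint would pass 70% of its speed; a pose out of reach is approached as far as the arm can. A call with a number of a shift or a turn outside -1 to 1 is refused whole. A call with a gripper value outside its range is refused whole. "jaw" is the opening, from 0 (shut) to 1 (fully open), set as the call begins (left out, the last holds). The fingers move at their own pace and stop on an object; "grip_force" is the grip in N (left out, the last holds). Time passes only in rows, so rows that do not move let the fingers close. It gives the time, the measured TCP pose, the force and the opening at its end, in the units of the state.
- ctrl.get_state(): the state, without advancing time (a new reading comes with each control period).
- ctrl.snapshot(name): name is "side" or "top"; returns a dict with "frame" (400x640x3 uint8, red, green, blue), "z_map" (400x640 float32, mm along the optical axis (not along the pixel's ray), 0 where there is no reading), "K" (3x3 intrinsics, pixels), "rvec" (rotation vector, rad) and "tvec" (3), from world to camera coordinates, as OpenCV has them. Camera axes: x right, y down, z forward; pixel columns grow to the right and rows downward; lengths in mm; the calibration is good to about 2 mm. A picture is of the moment at which its call begins.
- ctrl.sign_off(): hands the job in, once; it reports no verdict.
The state is a dict: "time": time; "joints": joint angles; "dq": joint speeds; "tau": joint torques, N m; "ee_pos": TCP position; "ee_rot": TCP orientation; "ft_force": force on the tool from outside, world axes, zero at the start; "wrist_torque": the same for the moment, N m; "opening": finger opening in mm.
Only numpy, scipy, OpenCV 4.12 (cv2) and the standard library are available. Lean on these libraries where they do the work, as an engineer would, in place of code of your own. Each camera call takes 0.05 s, during which the arm holds its last target. There are 200 camera calls.

## Working session

There is one attempt and no reset: what is moved stays moved. The work goes in short steps, Python scripts to look and compute and a tool call to move; the robot and the scene stay as the last step left them, time stands still between calls to the robot, and variables do not carry over. Pictures are saved under pics/ and viewed, about 8 in all and at most 12, crops included, and the job is handed in when it is done.

Besides the shell and the picture viewer there is one more tool, called after "Call:" by a JSON object that holds its "fn" and its "kwargs". move_arm: Moves the arm, as the interface text tells. Scaled input: -1 to 1 covers 60 mm each way for a shift and 6 degrees each way for a turn. Its arguments: {"type":"object","properties":{"moves":{"type":"string"},"jaw":{"type":"number"},"grip_force":{"type":"number"}},"required":["moves"]}

```bash
mkdir -p pics; cat > h.py <<'E'
import numpy as np,cv2
from rig import ctrl
def snap(n):
    s=ctrl.snapshot(n); s['R']=cv2.Rodrigues(np.array(s['rvec'],float))[0]; s['t']=np.array(s['tvec'],float).reshape(3); return s
def cloud(s):
    z=s['z_map'].astype(float); v,u=np.indices(z.shape); K=s['K']
    P=np.stack([(u-K[0][2])/K[0][0]*z,(v-K[1][2])/K[1][1]*z,z],-1)
    W=(P-s['t'])@s['R']; W[z<=0]=np.nan; return W
def save(n,im): cv2.imwrite('pics/'+n,im[...,::-1])
E
python3 - <<'E'
from h import *
a=snap('top');b=snap('side')
save('top.png',a['frame']);save('side.png',b['frame'])
for s in(a,b): print(-s['R'].T@s['t'],s['R'][2])
np.savez('/tmp/a.npz',W=cloud(a),f=a['frame']);np.savez('/tmp/b.npz',W=cloud(b),f=b['frame'])
print(ctrl.get_state())
E
```

```text
[ 479.44080314  -31.53597867 1214.44753718] [ 0.04071972  0.0194297  -0.99898168]
[307.11902304 689.61331791 672.90886833] [ 0.25173082 -0.74224418 -0.62105166]
{'time': 0.1, 'joints': array([-1.39500181,  0.39910714,  0.04502712,  1.53775428, -0.01873452,
        1.20690077, -0.05068817]), 'dq': array([-1.13267774e-03, -1.84550413e-03, -9.23422772e-04, -2.88454827e-03,
        1.48934160e-03,  1.74558844e-03,  7.85147255e-05]), 'tau': array([ 3.68938330e-03, -4.76261437e+01,  1.37035970e+00, -2.54948169e+01,
        1.21280568e-02,  5.09247504e-03,  1.15718217e-05]), 'ee_pos': array([176.18250052, 625.07506303, 230.37406723]), 'ee_rot': array([-7.74245345e-05,  1.36905868e-01,  9.90583676e-01, -8.70559745e-04]), 'ft_force': array([ 0.07552745,  1.14492433, -0.17305355]), 'wrist_torque': array([-0.04715542, -0.02422058,  0.01794653]), 'opening': 85.30951830793653}
```

View pics/top.png

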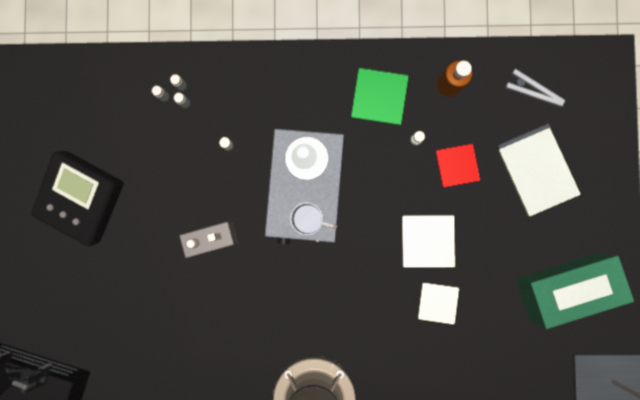

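View pics/side.png

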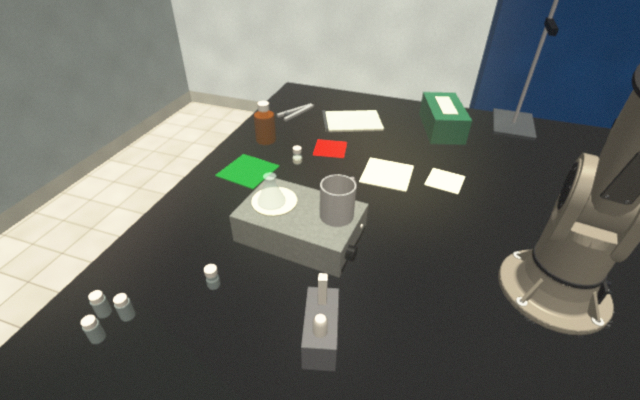

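The top view (up = +x, left = +y) shows these candidates:
- **Tile:** white squares at (428,241), larger, and (438,303), smaller. The notepad at (540,170), green (380,96) and red (458,165) are out. I choose (428,241).
- **Tools in the rack:** handles at (190,243) and (211,237). In the side view the tall square one, at (323,288), is the farther, so the pin is top (211,237).
- **Beaker:** at (308,219), with its handle to the right at (335,226).

```bash
cat > m.py <<'E'
from h import *
A=np.load('/tmp/a.npz');W=A['W'];f=A['f'].astype(int);B=np.load('/tmp/b.npz');V=B['W'];g=B['f'].astype(int)
def rect(W,m,lab):
    p=W[m][:,:2].astype(np.float32); print(lab,len(p),cv2.minAreaRect(p),'z',np.median(W[m][:,2]))
def box(W,u0,u1,v0,v1):
    m=np.zeros(W.shape[:2],bool);m[v0:v1,u0:u1]=True;return m
z=W[...,2]
wh=(f.min(-1)>150)
rect(W,box(W,390,466,205,275)&wh&(z<20),'tile')
rect(W,box(W,466,600,100,230)&wh,'pad')
rect(W,box(W,410,470,275,330)&wh,'small')
rect(W,box(W,170,245,210,265)&(abs(z-70)<8),'rack')
rect(W,box(W,180,200,230,255)&(z>90),'toolL');rect(W,box(W,200,225,225,250)&(z>90),'toolR')
print(np.nanmax(z[230:255,180:200]),np.nanmax(z[225:250,200:225]))
rect(W,box(W,250,350,120,250)&(abs(z-80)<5),'stirrer')
m=box(W,285,345,195,245)&(z>160);rect(W,m,'rim');print(cv2.minEnclosingCircle(W[m][:,:2].astype(np.float32)))
m=box(W,322,345,195,245)&(z>100)&(z<162);print('handle',W[m][:,:].round()[:20])
x=V[...,2];n=(x>155)&(x<185)&box(V,300,370,160,240);rect(V,n,'rim side');print(cv2.minEnclosingCircle(V[n][:,:2].astype(np.float32)))
n=box(V,310,335,265,310)&(x>95);rect(V,n,'pin side');print(np.nanmax(V[n][:,2]))
n=box(V,225,375,180,260)&(abs(x-80)<4);rect(V,n,'stir side')
n=box(V,335,375,160,215)&(V[...,1]<-45)&(x>100);print('handle side',V[n].round()[::3][:25])
E
python3 m.py
python3 - <<'E'
import cv2,numpy as np
b=cv2.imread('pics/side.png');a=cv2.imread('pics/top.png')
c=np.vstack([cv2.resize(a[180:270,170:350],(720,360),interpolation=2)[:300],cv2.resize(b[150:370,220:400],None,fx=1.6,fy=1.35)[:300].copy() if 0 else cv2.copyMakeBorder(cv2.resize(b[160:370,220:400],(257,300)),0,0,0,463,0)])
cv2.imwrite('pics/crop.png',c)
E
```

```text
tile 2629 ((425.07525634765625, -317.45208740234375), (144.62034606933594, 137.49813842773438), 89.7582778930664) z 6.560492640845253
pad 4137 ((650.60546875, -622.7747802734375), (271.0316162109375, 181.0263214111328), 22.46763038635254) z nan
small 1351 ((255.79769897460938, -340.35955810546875), (96.70233917236328, 101.79714965820312), 79.8386459350586) z nan
rack 955 ((435.53424072265625, 278.026611328125), (60.11608123779297, 132.40943908691406), 15.229640007019043) z 70.01118425328094
toolL 90 ((427.2735290527344, 307.5165710449219), (22.98849868774414, 22.876361846923828), 89.10511779785156) z 104.60809512642956
toolR 75 ((444.0417175292969, 246.89466857910156), (16.11717987060547, 16.663286209106445), 14.857771873474121) z 137.15820056768692
111.7047032149767 143.62441187316762
stirrer 5503 ((576.1848754882812, 19.630416870117188), (180.53875732421875, 280.4044189453125), 84.6708755493164) z 80.35240822321526
rim 176 ((487.7222595214844, 11.124534606933594), (80.79243469238281, 78.0807113647461), 32.331748962402344) z 169.79934870692568
((485.73504638671875, 3.031815052032470
[... 238 characters left out ...]
. 152.]
 [475. -27. 160.]
 [475. -29. 160.]
 [475. -34. 156.]
 [475. -36. 156.]
 [474. -41. 158.]
 [474. -43. 160.]
 [474. -46. 155.]
 [474. -48. 156.]]
rim side 444 ((491.7035217285156, 12.068546295166016), (77.29789733886719, 81.77287292480469), 20.475072860717773) z 164.10035489013868
((489.9110412597656, 5.991948127746582), 46.89421844482422)
pin side 202 ((446.73095703125, 248.9848175048828), (15.0253267288208, 19.683650970458984), 19.070358276367188) z 126.39701678554204
141.02730671396174
stir side 3843 ((580.15087890625, 20.530433654785156), (183.2327880859375, 282.0443115234375), 84.6455307006836) z 79.00546147365904
handle side [[475. -53. 151.]
 [471. -47. 150.]
 [469. -49. 144.]]
```

View pics/crop.png

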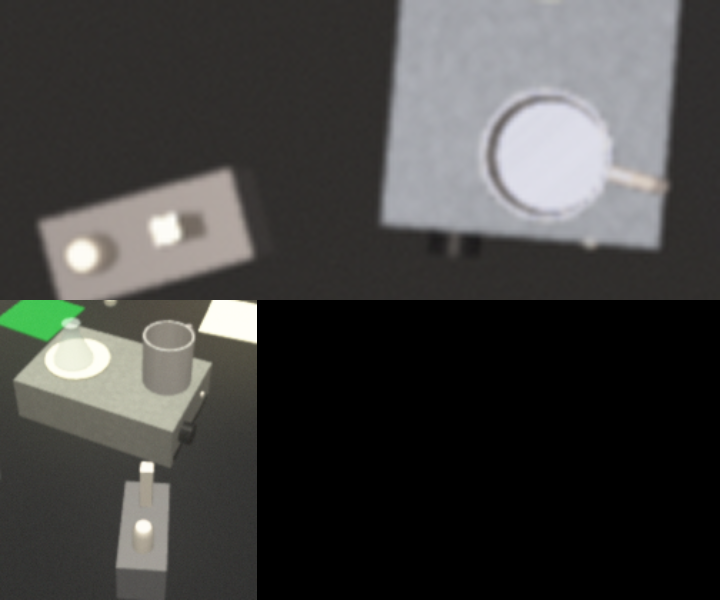

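Crop check: the square white pin handle is at crop (165,230), the round tool at (82,255), and the beaker handle points to -y. The tile rectangle is 140 mm square at z = 6.6, the stirrer 280x180 at z = 80, and the rack 60x130 at z = 70. All match the description. Next I swing over to the beaker.

Call:
{"fn": "move_arm", "kwargs": {"moves": "-1 -0.25 0 0 0 1;-1 -0.25 0 0 0 1;-1 -0.25 0 0 0 1;-1 -0.25 0 0 0 1;-1 -0.25 0 0 0 1;-1 -0.25 0 0 0 1;-1 -0.25 0 0 0 1;-1 -0.25 0 0 0 1;-1 -0.25 0 0 0 1;-1 -0.25 0 0 0 1;-1 -0.25 0 0 0 1;0 0 0 0 0 0", "jaw": 0.6, "grip_force": 60}}

```text
time: 1.6
ee_pos: [499.9, 63.1, 231.3]
ee_rot: [0.0, 0.658, 0.753, -0.001]
ft_force: [0.4, 0.7, 0.1]
opening: 51.2
```

```bash
cat > d.py <<'E'
import sys
from h import *
from scipy.spatial.transform import Rotation as Ro
# target x y z, angle of tool y in world (deg), tool down
def delta(x,y,z,a):
    s=ctrl.get_state();w=s['ee_rot'];R=Ro.from_quat([w[1],w[2],w[3],w[0]])
    ay=np.radians(a);Y=np.array([np.cos(ay),np.sin(ay),0]);Z=np.array([0,0,-1.]);X=np.cross(Y,Z)
    T=Ro.from_matrix(np.stack([X,Y,Z],1))
    d=R.inv().apply(np.array([x,y,z])-s['ee_pos'])/60
    r=np.degrees((R.inv()*T).as_rotvec())/6
    print('t',round(s['time'],2),'pos',s['ee_pos'].round(1),'yang',np.degrees(np.arctan2(*R.as_matrix()[1::-1,1])).round(1),'tilt',np.degrees(np.arccos(-R.as_matrix()[2,2])).round(2),'open',round(s['opening'],1),'F',s['ft_force'].round(1))
    print('shift units',d.round(3),'turn units',r.round(3)); print('j',s['joints'].round(2))
delta(*map(float,sys.argv[1:5]))
E
python3 d.py 451 11.5 215 0
```

```text
t 1.6 pos [499.9  63.1 231.3] yang 7.6 tilt 0.09 open 51.2 F [0.4 0.7 0.1]
shift units [-0.744 -0.922  0.273] turn units [-0.004  0.014  1.274]
j [-0.71  0.15  0.56  1.89 -0.09  1.12  0.01]
```

Call:
{"fn": "move_arm", "kwargs": {"moves": "-0.37 -0.46 0.13 0 0 0;-0.37 -0.46 0.14 0 0 0;0 0 0 0 0 0.64;0 0 0 0 0 0.63;0 0 0 0 0 0"}}

```text
time: 2.22
ee_pos: [451.9, 18.7, 214.9]
ee_rot: [-0.0, 0.702, 0.712, 0.0]
ft_force: [-0.1, 0.6, 0.7]
opening: 51.1
```

```bash
python3 d.py 451 11.5 140 0; python3 - <<'E'
from h import *
b=snap('side');a=snap('top')
c=cv2.resize(b['frame'][90:250,250:450],(600,480));e=cv2.resize(a['frame'][170:260,270:370],(0,0),fx=2,fy=2)
save('c2.png',c)
E
```

```text
t 2.23 pos [451.9  18.7 214.9] yang 0.8 tilt 0.03 open 51.1 F [-0.1  0.6  0.7]
shift units [-0.119 -0.017  1.249] turn units [-0.003 -0.003  0.131]
j [-0.69  0.06  0.59  2.02 -0.04  1.08 -0.08]
```

View pics/c2.png

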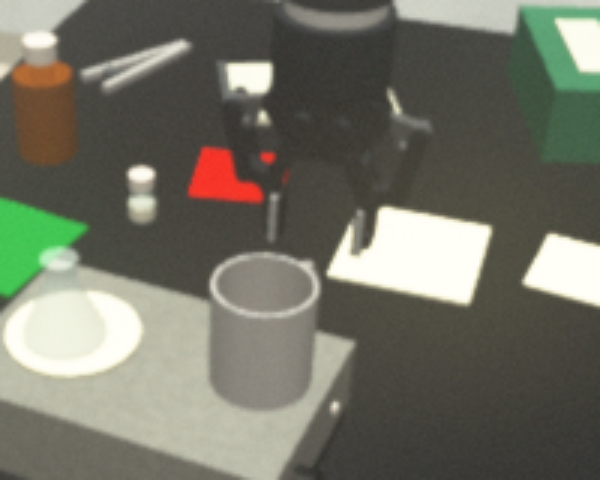

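The open fingers (crop (272,235) and (357,250)) straddle the near rim at (315,285). I go down and close on it.

Call:
{"fn": "move_arm", "kwargs": {"moves": "-0.12 -0.02 0.4 0 0 0.13;0 0 0.45 0 0 0;0 0 0.4 0 0 0;0 0 0 0 0 0;0 0 0 0 0 0"}}

```text
time: 2.95
ee_pos: [451.7, 10.6, 140.8]
ee_rot: [0.0, 0.708, 0.706, 0.0]
ft_force: [0.1, -0.9, 0.4]
opening: 50.8
```

Call:
{"fn": "move_arm", "kwargs": {"moves": "0 0 0 0 0 0;0 0 0 0 0 0;0 0 0 0 0 0;0 0 0 0 0 0;0 0 0 0 0 0;0 0 0 0 0 0", "jaw": 0}}

```text
time: 3.7
ee_pos: [451.9, 10.7, 140.8]
ee_rot: [0.0, 0.708, 0.706, 0.001]
ft_force: [0.7, 0.4, 6.3]
opening: 5.1
```

```bash
python3 d.py 451 11.5 140 0
```

```text
t 3.7 pos [451.9  10.7 140.8] yang -0.1 tilt 0.11 open 5.1 F [0.7 0.4 6.3]
shift units [ 0.014 -0.015  0.013] turn units [ 0.017 -0.006 -0.023]
j [-0.65  0.17  0.59  2.11 -0.12  0.9   0.  ]
```

Opening is 5.1 mm on the wall, so it is gripped. I lift gently.

Call:
{"fn": "move_arm", "kwargs": {"moves": "0 0 -0.1 0 0 0;0 0 -0.2 0 0 0;0 0 -0.3 0 0 0;0 0 -0.3 0 0 0;0 0 -0.1 0 0 0;0 0 0 0 0 0;0 0 0 0 0 0"}}

```text
time: 4.58
ee_pos: [450.3, 10.4, 199.4]
ee_rot: [-0.0, 0.708, 0.706, -0.001]
ft_force: [-0.2, -0.3, -1.6]
opening: 5.0
```

```bash
python3 d.py 387 -317.5 201 0; python3 - <<'E'
from h import *
b=snap('side');a=snap('top')
c=cv2.resize(b['frame'][90:250,240:440],(500,400));e=cv2.resize(a['frame'][180:260,250:350],(0,0),fx=4,fy=4)
cv2.imwrite
save('c3.png',cv2.hconcat([c,cv2.resize(e,(300,400))]))
# hole: dark spot on the deck
W=cloud(a);np.savez('/tmp/a2.npz',W=W,f=a['frame'])
E
```

```text
t 4.58 pos [450.3  10.4 199.4] yang -0.1 tilt 0.08 open 5.0 F [-0.2 -0.3 -1.6]
shift units [-5.467 -1.042 -0.023] turn units [-0.014  0.003 -0.024]
j [-0.69  0.07  0.6   2.04 -0.05  1.04 -0.06]
```

View pics/c3.png

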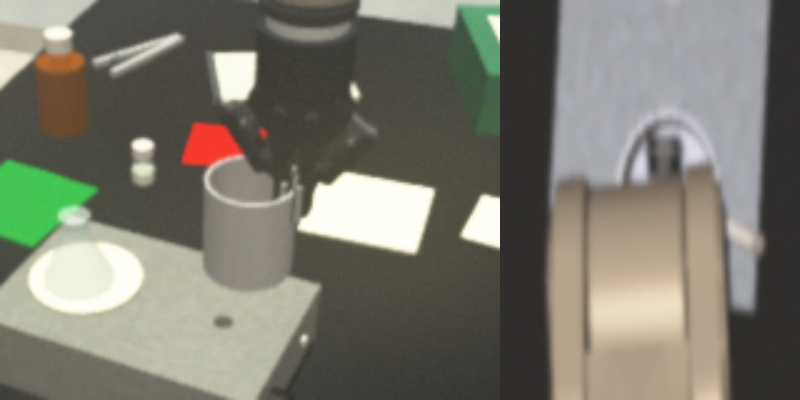

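The side crop shows the beaker hanging upright and clear, with the reset hole exposed at crop (223,322). I carry the beaker to the tile.

Call:
{"fn": "move_arm", "kwargs": {"moves": "-0.3 -0.05 0 0 0 0;-0.5 -0.1 0 0 0 0;-0.6 -0.12 0 0 0 0;-0.6 -0.12 0 0 0 0;-0.6 -0.12 0 0 0 0;-0.6 -0.12 0 0 0 0;-0.6 -0.12 0 0 0 0;-0.6 -0.12 0 0 0 0;-0.5 -0.1 0 0 0 0;-0.4 -0.06 0 0 0 0;-0.17 0 0 0 0 0;0 0 0 0 0 0"}}

```text
time: 6.18
ee_pos: [387.8, -318.1, 199.9]
ee_rot: [-0.0, 0.709, 0.706, -0.0]
ft_force: [-0.3, 0.8, -1.2]
opening: 4.8
```

Call:
{"fn": "move_arm", "kwargs": {"moves": "0 0 0.3 0 0 0;0 0 0.5 0 0 0;0 0 0.5 0 0 0;0 0 0.3 0 0 0;0 0 0.2 0 0 0;0 0 0.1 0 0 0;0 0 0 0 0 0;0 0 0 0 0 0"}}

```text
time: 7.18
ee_pos: [388.9, -318.0, 86.7]
ee_rot: [0.001, 0.708, 0.706, 0.0]
ft_force: [-0.5, -0.7, -2.1]
opening: 5.0
```

```bash
python3 d.py 387.5 -318 67.5 0; python3 - <<'E'
from h import *
b=snap('side');a=snap('top')
W=cloud(a);u=W[190:285,360:470].reshape(-1,3);m=u[(abs(u[:,2]-104)<12)]
c=cv2.resize(b['frame'][60:260,300:500],(400,400));e=cv2.resize(a['frame'][190:290,370:470],(400,400))
save('c4.png',cv2.hconcat([c,e]))
K=np.array(b['K']);p=np.linalg.inv(K)@[329.2,218.8,1];d=b['R'].T@p;o=-b['R'].T@b['t'];print('hole',o+d*(80-o[2])/d[2])
E
```

```text
t 7.17 pos [ 388.9 -318.    86.7] yang -0.1 tilt 0.09 open 5.0 F [-0.5 -0.7 -2.1]
shift units [ 0.    -0.024  0.32 ] turn units [ 0.014  0.005 -0.024]
j [-0.03  0.41  0.78  2.05 -0.38  0.83  0.96]
hole [502.16512975  31.25443956  80.        ]
```

View pics/c4.png

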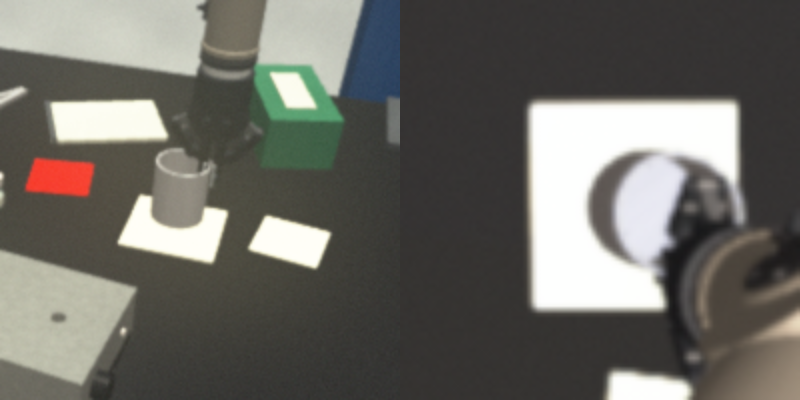

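Beaker over the tile, upright; once the rim's parallax at its height is allowed for, it is near centred. Lower and release.

Call:
{"fn": "move_arm", "kwargs": {"moves": "0 -0.02 0.12 0 0 0;0 0 0.1 0 0 0;0 0 0.07 0 0 0;0 0 0.03 0 0 0;0 0 0 0 0 0"}}

```text
time: 7.9
ee_pos: [387.1, -317.7, 66.9]
ee_rot: [-0.0, 0.708, 0.706, 0.0]
ft_force: [1.0, -0.6, -0.9]
opening: 5.2
```

Call:
{"fn": "move_arm", "kwargs": {"moves": "0 0 0.02 0 0 0;0 0 0 0 0 0"}}

```text
time: 8.15
ee_pos: [387.3, -317.7, 66.8]
ee_rot: [-0.0, 0.708, 0.706, 0.001]
ft_force: [-2.6, 3.7, 10.9]
opening: 4.6
```

Call:
{"fn": "move_arm", "kwargs": {"moves": "0 0 0 0 0 0;0 0 0 0 0 0;0 0 0 0 0 0;0 0 0 0 0 0", "jaw": 0.5}}

```text
time: 8.65
ee_pos: [387.2, -317.6, 65.5]
ee_rot: [-0.0, 0.708, 0.706, -0.0]
ft_force: [0.4, -0.0, 0.1]
opening: 42.5
```

Call:
{"fn": "move_arm", "kwargs": {"moves": "0 0 -0.5 0 0 0;0 0 -0.9 0 0 0;0 0 -0.9 0 0 0;0 0 0 0 0 0"}}

```text
time: 9.15
ee_pos: [389.4, -319.7, 207.6]
ee_rot: [0.004, 0.708, 0.706, 0.002]
ft_force: [0.7, 0.8, -0.5]
opening: 42.5
```

```bash
python3 d.py 445 248 230 15; python3 - <<'E'
from h import *
b=snap('side');V=cloud(b);x=V[...,2]
n=(x>60)&(x<102)&(V[...,1]<-250)&(V[...,1]>-400)&(V[...,0]>340)&(V[...,0]<500);print(n.sum(),cv2.minAreaRect(V[n][:,:2].astype(np.float32)),np.percentile(V[n][:,2],99))
K=np.array(b['K']);o=-b['R'].T@b['t']
# hole centroid
roi=b['frame'].astype(float).mean(-1)[208:230,314:345];bl=np.median(roi);w=np.clip(bl-roi-25,0,None);v,u=np.indices(roi.shape)
c=[314+(u*w).sum()/w.sum(),208+(v*w).sum()/w.sum()];d=b['R'].T@np.linalg.inv(K)@[*c,1];print(c,bl,(w>0).sum(),o+d*(80-o[2])/d[2])
e=cv2.resize(b['frame'][130:250,280:460],(750,500));save('c5.png',e)
E
```

```text
t 9.15 pos [ 389.4 -319.7  207.6] yang -0.1 tilt 0.51 open 42.5 F [ 0.7  0.8 -0.5]
shift units [ 9.463  0.906 -0.397] turn units [ 0.073  0.042 -2.523]
j [-0.17  0.22  0.9   1.93 -0.2   1.07  0.81]
558 ((425.8558654785156, -316.0652160644531), (82.97064208984375, 78.40636444091797), 79.06737518310547) 96.44619660576397
[np.float64(328.78295061340043), np.float64(218.33186536646744)] 182.0 33 [503.57857105  30.00570634  80.        ]
```

View pics/c5.png

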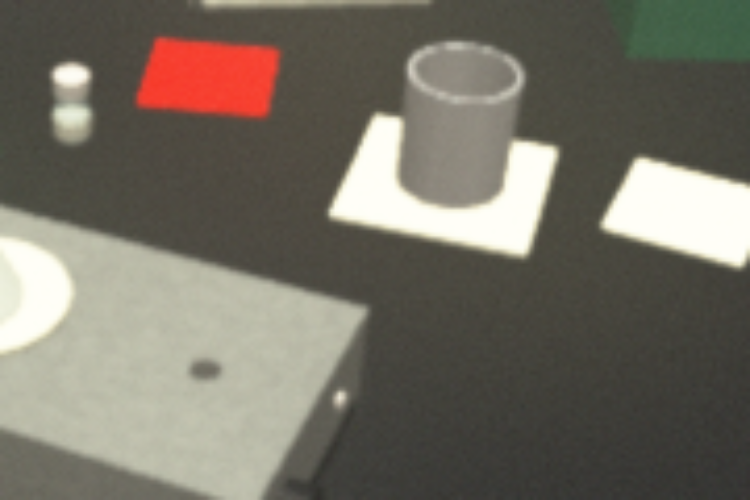

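Beaker stands upright at (426,-316), tile centre (425,-317.5). The hole is at about (503.5,30) in the side view, against (503,27) from the stirrer's outline. Now to the pin.

Call:
{"fn": "move_arm", "kwargs": {"moves": "0.4 0.3 -0.2 0.07 0.04 0;0.8 0.4 -0.2 0 0 0;0.9 0.2 0 0 0 0;0.9 0 0 0 0 0;0.9 0 0 0 0 0;0.9 0 0 0 0 0;0.9 0 0 0 0 0;0.9 0 0 0 0 0;0.9 0 0 0 0 0;0.9 0 0 0 0 0;0.7 0 0 0 0 0;0.36 0 0 0 0 0", "jaw": 0.6}}

```text
time: 10.7
ee_pos: [441.3, 251.7, 228.0]
ee_rot: [-0.004, 0.707, 0.707, -0.003]
ft_force: [0.5, -0.8, 0.1]
opening: 51.4
```

Call:
{"fn": "move_arm", "kwargs": {"moves": "0 0 0 0 0 -0.85;0 0 0 0 0 -0.85;0 0 0 0 0 -0.82;0 0 0 0 0 0"}}

```text
time: 11.2
ee_pos: [442.5, 248.3, 228.9]
ee_rot: [-0.004, 0.61, 0.792, -0.002]
ft_force: [0.5, 0.8, 0.4]
opening: 51.4
```

```bash
python3 d.py 444.5 247.5 96 15; python3 - <<'E'
from h import *
b=snap('side');V=cloud(b);x=V[...,2]
n=np.zeros(x.shape,bool);n[265:310,305:340]=1;n&=(x>95)&(x<142)
print(n.sum(),cv2.minAreaRect(V[n][:,:2].astype(np.float32)),np.nanmax(V[n][:,2]))
t=n&(x>137);print(t.sum(),np.median(V[t],0))
n=(abs(x-70)<4)&(V[...,1]>200)&(V[...,1]<360)&(V[...,0]>350)&(V[...,0]<520);print('rack',cv2.minAreaRect(V[n][:,:2].astype(np.float32)))
save('c6.png',cv2.resize(b['frame'][160:380,230:430],(600,600)))
E
```

```text
t 11.2 pos [442.5 248.3 228.9] yang 14.8 tilt 0.52 open 51.4 F [0.5 0.8 0.4]
shift units [-0.033  0.046  2.215] turn units [-0.073 -0.047 -0.03 ]
j [-0.98  0.16  0.44  1.88 -0.08  1.13 -0.25]
201 ((446.8216857910156, 248.77133178710938), (14.986370086669922, 17.139745712280273), 19.13592529296875) 140.7213075641091
65 [447.16842999 248.79735009 138.78843066]
rack ((438.8467102050781, 278.7615051269531), (59.99287414550781, 132.57879638671875), 15.272074699401855)
```

View pics/c6.png

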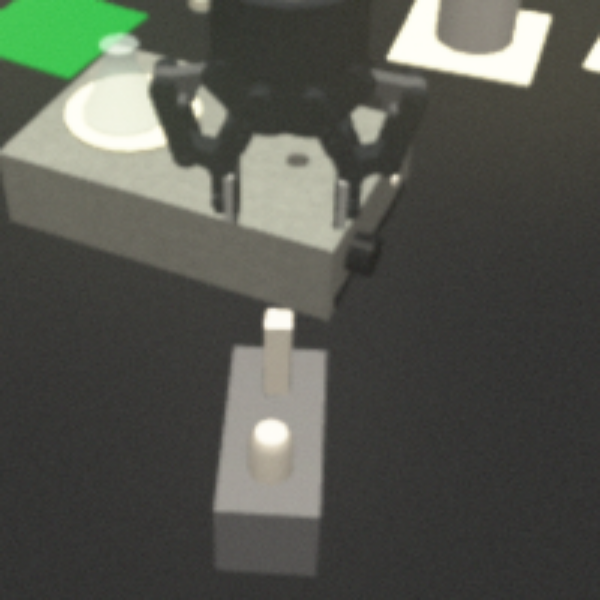

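The square pin at crop (279,345) is below the open fingers; the round tool at (270,450) stays clear. The two cameras differ by 3 mm in x, so I take the mean (445.5,248).

Call:
{"fn": "move_arm", "kwargs": {"moves": "-0.01 0.05 0.5 -0.07 -0.05 -0.03;0 0 0.8 0 0 0;0 0 0.6 0 0 0;0 0 0.3 0 0 0;0 0 0 0 0 0;0 0 0 0 0 0"}}

```text
time: 12.0
ee_pos: [446.3, 250.3, 98.4]
ee_rot: [0.0, 0.608, 0.794, 0.001]
ft_force: [0.9, 0.0, -0.2]
opening: 50.9
```

```bash
python3 d.py 445.5 248 96 15
```

```text
t 12.0 pos [446.3 250.3  98.4] yang 15.1 tilt 0.16 open 50.9 F [ 0.9  0.  -0.2]
shift units [-0.034 -0.023  0.041] turn units [ 0.025 -0.011  0.017]
j [-0.94  0.32  0.41  2.01 -0.17  0.83 -0.17]
```

Call:
{"fn": "move_arm", "kwargs": {"moves": "-0.03 -0.02 0 0 0 0;0 0 0 0 0 0;0 0 0 0 0 0;0 0 0 0 0 0;0 0 0 0 0 0;0 0 0 0 0 0;0 0 0 0 0 0", "jaw": 0, "grip_force": 60}}

```text
time: 12.88
ee_pos: [445.3, 248.3, 98.6]
ee_rot: [0.0, 0.608, 0.794, 0.001]
ft_force: [-1.2, -1.3, 6.1]
opening: 15.3
```

```bash
python3 d.py 445.5 248 96 15; python3 -c "
from rig import ctrl;print(ctrl.get_state()['wrist_torque'])"
```

```text
t 12.88 pos [445.3 248.3  98.6] yang 15.2 tilt 0.14 open 15.3 F [-1.2 -1.3  6.1]
shift units [-0.006  0.001  0.043] turn units [ 0.021 -0.012  0.025]
j [-0.94  0.32  0.41  2.02 -0.17  0.83 -0.17]
[-0.30032347  0.38131339  0.02172679]
```

Call:
{"fn": "move_arm", "kwargs": {"moves": "0 0 -0.15 0 0 0;0 0 -0.3 0 0 0;0 0 -0.4 0 0 0;0 0 -0.4 0 0 0;0 0 -0.4 0 0 0;0 0 -0.3 0 0 0;0 0 -0.1 0 0 0;0 0 0 0 0 0"}}

```text
time: 13.88
ee_pos: [444.7, 248.1, 220.7]
ee_rot: [0.0, 0.608, 0.794, 0.001]
ft_force: [-0.5, -0.5, -1.2]
opening: 15.2
```

```bash
python3 d.py 503.3 28.8 221.5 0; python3 - <<'E'
from h import *
b=snap('side');V=cloud(b);x=V[...,2]
save('c7.png',cv2.resize(b['frame'][140:340,220:420],(600,600)))
a=snap('top');save('t7.png',a['frame'])
E
```

```text
t 13.88 pos [444.7 248.1 220.7] yang 15.2 tilt 0.11 open 15.2 F [-0.5 -0.5 -1.2]
shift units [-3.783 -0.013 -0.017] turn units [ 0.014 -0.012  2.528]
j [-0.99  0.17  0.44  1.89 -0.08  1.1  -0.25]
```

View pics/c7.png

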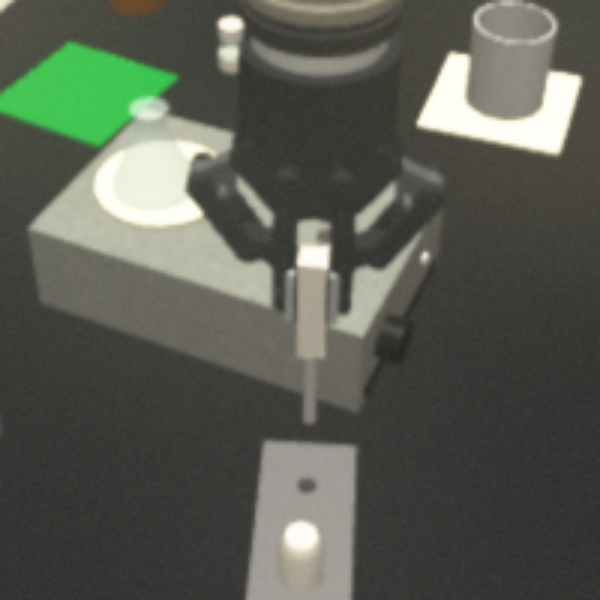

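The pin is drawn clear and hangs straight, tip at crop (310,422). The empty rack hole is at (307,485), so the hole-to-hole vector in one camera gives the move.

```bash
cat > hole.py <<'E'
from h import *
def blob(b,u0,u1,v0,v1,z,th=25):
    roi=b['frame'].astype(float).mean(-1)[v0:v1,u0:u1];bl=np.median(roi);w=np.clip(bl-roi-th,0,None);v,u=np.indices(roi.shape)
    c=[u0+(u*w).sum()/w.sum(),v0+(v*w).sum()/w.sum()];d=b['R'].T@np.linalg.inv(np.array(b['K']))@[*c,1];o=-b['R'].T@b['t']
    P=o+d*(z-o[2])/d[2];print(np.round(c,1),bl,(w>0).sum(),P.round(1));return P
E
python3 - <<'E'
from hole import *
b=snap('side')
r=blob(b,314,331,295,308,70)
im=cv2.imread('pics/c7.png')
print(np.array([503.6,30.0])-r[:2]+[445.3,248.3])
# predicted pin hole & rod tip pixel
for P in ([445.3,248.3,132],[445.3,248.3,70],[503.6,30,80]):
    print(cv2.projectPoints(np.array([P],float),b['rvec'],b['tvec'],np.array(b['K'],float),None)[0].ravel())
E
```

```text
[321.8 301.5] 155.0 25 [446.1 250.1  70. ]
[502.77089315  28.17165237]
[323.0713381 278.9580018]
[322.51237937 300.83067955]
[328.77488053 218.32830174]
```

Call:
{"fn": "move_arm", "kwargs": {"moves": "-0.25 0 0 0 0 0;-0.45 0 0 0 0 0;-0.5 0 0 0 0 0;-0.5 0 0 0 0 0;-0.5 0 0 0 0 0;-0.5 0 0 0 0 0;-0.5 0 0 0 0 0;-0.4 0 0 0 0 0;-0.19 0 0 0 0 0;0 0 0.3 0 0 0;0 0 0.3 0 0 0;0 0 0 0 0 0"}}

```text
time: 15.52
ee_pos: [502.9, 28.6, 183.2]
ee_rot: [-0.001, 0.608, 0.794, -0.001]
ft_force: [0.0, -0.5, 0.6]
opening: 15.0
```

```bash
python3 d.py 502.8 28.2 178.6 15.2; python3 - <<'E'
from h import *
b=snap('side')
save('c8.png',cv2.resize(b['frame'][140:240,270:390],(720,600)))
E
```

```text
t 15.53 pos [502.9  28.6 183.2] yang 15.2 tilt 0.14 open 15.0 F [ 0.  -0.5  0.6]
shift units [-0.006 -0.003  0.077] turn units [-0.021 -0.009 -0.004]
j [-0.67  0.22  0.6   1.95 -0.14  1.02  0.27]
```

View pics/c8.png

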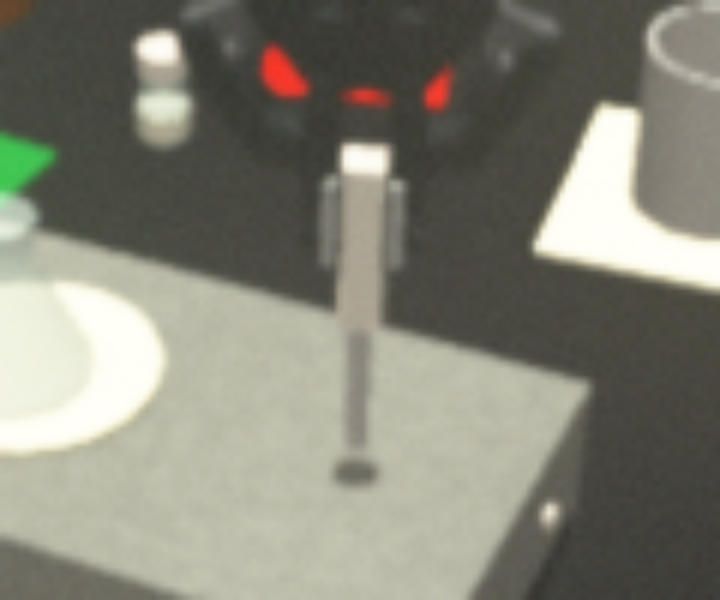

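The tip at crop (357,448) is aligned over the hole at (355,472). I go in by stages.

Call:
{"fn": "move_arm", "kwargs": {"moves": "0 0 0.15 0 0 0;0 0 0.15 0 0 0;0 0 0.1 0 0 0;0 0 0.1 0 0 0;0 0 0.05 0 0 0;0 0 0 0 0 0;0 0 0 0 0 0"}}

```text
time: 16.45
ee_pos: [504.6, 28.7, 151.7]
ee_rot: [0.0, 0.608, 0.794, 0.001]
ft_force: [1.3, -0.2, -0.5]
opening: 15.2
```

```bash
python3 d.py 502.8 28.2 141 15.2
```

```text
t 16.45 pos [504.6  28.7 151.7] yang 15.2 tilt 0.12 open 15.2 F [ 1.3 -0.2 -0.5]
shift units [ 0.    -0.031  0.179] turn units [ 0.019 -0.008 -0.007]
j [-0.65  0.26  0.59  1.98 -0.18  0.95  0.3 ]
```

The tip is about 17 mm inside the hole with no contact. I press on slowly.

Call:
{"fn": "move_arm", "kwargs": {"moves": "0 -0.03 0.05 0 0 0;0 0 0.04 0 0 0;0 0 0 0 0 0"}}

```text
time: 16.82
ee_pos: [502.4, 28.1, 146.1]
ee_rot: [-0.0, 0.608, 0.794, 0.001]
ft_force: [-0.7, -0.5, 1.7]
opening: 14.8
```

Call:
{"fn": "move_arm", "kwargs": {"moves": "0 0 0.04 0 0 0;0 0 0.03 0 0 0;0 0 0 0 0 0;0 0 0 0 0 0"}}

```text
time: 17.32
ee_pos: [502.5, 28.1, 142.0]
ee_rot: [0.0, 0.608, 0.794, 0.001]
ft_force: [-1.7, -0.6, 3.9]
opening: 15.2
```

Call:
{"fn": "move_arm", "kwargs": {"moves": "0 0 0.02 0 0 0;0 0 0 0 0 0;0 0 0 0 0 0"}}

```text
time: 17.7
ee_pos: [502.6, 28.2, 140.7]
ee_rot: [0.0, 0.608, 0.794, 0.001]
ft_force: [-1.7, -1.1, 4.2]
opening: 14.9
```

Call:
{"fn": "move_arm", "kwargs": {"moves": "0 0 0.02 0 0 0;0 0 0 0 0 0;0 0 0 0 0 0"}}

```text
time: 18.08
ee_pos: [502.8, 28.1, 140.4]
ee_rot: [0.0, 0.608, 0.794, 0.001]
ft_force: [-2.6, -0.5, 10.8]
opening: 15.3
```

Call:
{"fn": "move_arm", "kwargs": {"moves": "0 0 0.02 0 0 0;0 0 0 0 0 0;0 0 0 0 0 0"}}

```text
time: 18.45
ee_pos: [503.0, 28.0, 140.2]
ee_rot: [-0.0, 0.608, 0.794, 0.001]
ft_force: [-5.0, -1.2, 17.1]
opening: 15.2
```

The force climbs while the height stays put, so the button is on its stop. Final check, then hand in.

Call:
{"fn": "move_arm", "kwargs": {"moves": "0 0 0 0 0 0;0 0 0 0 0 0;0 0 0 0 0 0;0 0 0 0 0 0"}}

```text
time: 18.95
ee_pos: [503.0, 28.0, 140.2]
ee_rot: [-0.0, 0.608, 0.794, 0.001]
ft_force: [-5.1, -1.6, 18.2]
opening: 14.9
```

```bash
python3 d.py 502.8 28.2 140 15.2; python3 - <<'E'
from h import *
b=snap('side');V=cloud(b);x=V[...,2]
n=(x>60)&(x<102)&(V[...,1]<-250)&(V[...,1]>-400)&(V[...,0]>340)&(V[...,0]<500);print('beaker',cv2.minAreaRect(V[n][:,:2].astype(np.float32)))
save('c9.png',cv2.resize(b['frame'][100:350,200:460],(624,600)))
E
```

```text
t 18.95 pos [503.   28.  140.2] yang 15.1 tilt 0.15 open 14.9 F [-5.1 -1.6 18.2]
shift units [ 0.004 -0.003  0.003] turn units [ 0.018 -0.017 -0.01 ]
j [-0.64  0.27  0.59  2.   -0.19  0.92  0.31]
beaker ((426.9073791503906, -316.34869384765625), (78.72284698486328, 82.45558166503906), 3.814385414123535)
```

View pics/c9.png

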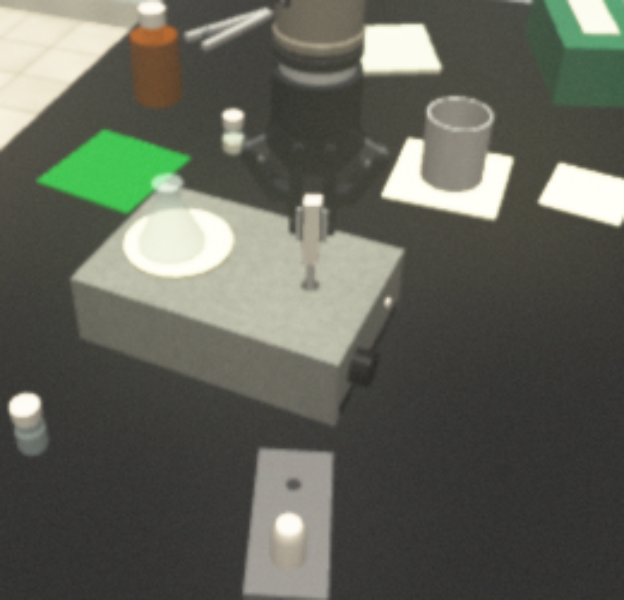

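The rod is in the hole at (310,284), the beaker stands on the tile at (457,150), and the flask, the round tool and the two vials in view are standing.

```bash
python3 -c "
from rig import ctrl;print(ctrl.sign_off())"
```

```text
the job is handed in; nothing more can be done
None
```

The job is handed in at about 19 s on the robot's clock. The beaker is on the tile, and the gripped pin is holding the reset button down.

- **Beaker:** I lifted it by the rim and stood it upright on the larger white tile, then let go. It now measures about (427, -316) mm, against a tile centre of (425, -317.5) mm.
- **Pin:** I drew the square-handled pin from the rack and put its rod through the hole. Contact began about where the button top should be, and the force rose to about 4 to 5 N. It then jumped to about 18 N with almost no further movement, so the button is on its stop. The button's travel is inferred from force and height, as there is no direct reading. The pin is still gripped, with the fingers at about 15 mm.
- **Bystanders:** in the last picture the flask, the round-handled tool and the two vials in view are standing. I did not measure whether any had shifted.
- **Disagreements:** the two cameras differed by 3 to 4 mm in x. I settled it by measuring from the empty rack hole to the reset hole in one camera. At the end there was a sideways push of about 5 N, so the rod may be lightly touching the side of the hole.

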